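Top sample cup from the nested stack onto the balance

ROBOT

A 7-joint arm with a two-finger parallel gripper is mounted at the origin on a cart in front of the work surface, level with it; the furniture and walls round the work are solid. World frame = base frame: x ahead of the robot, y to its left, z up, the work surface at z = 0. Lengths are in m, angles in rad, forces in N, time in s.
With the tool pointing down it reaches from about 0.425 to 0.8 m from the base axis. Payload 8.3 kg.
Tool frame: the origin (TCP) lies midway between the tips of the shut fingers; the grasp point (between the pads) lies 19 mm behind it; y points along the fingers, z is the direction in which the jaws open and shut, and the axes are right-handed (so a half turn about y gives the same grasp; the last joint's range is limited). The gripper opens to 85 mm and grips with 20 to 120 N. Pads are 22 mm wide; open, the fingers measure 114 mm over their backs; the gripper's body (76 mm by 85 mm) begins 54 mm behind the grasp point. The pads swing forward as they close: fully open they stand 13 mm farther back than shut.
Start: joints at [1.117, 0.383, 0.016, 1.37, -0.006, 1.388, -0.046], TCP at [0.238, -0.578, 0.231] pointing down, gripper open.
Joint ranges: [-2.95, 2.95], [-0.25, 2.06], [-1.52, 1.56], [0.18, 2.33], [-1.44, 4.58], [0.02, 2.06], [-3.01, 3.01]. Speed limits (rad/s): [2.39, 2.39, 3.01, 3.01, 3.14, 3.14, 3.14].

INTERFACE

Orientations are given as a unit quaternion [w, x, y, z].
In Python, from plant import status, viewer, arm gives the robot as it stands.
- The arm moves only by the shell command python3 -m pendant 'ROWS'. ROWS is JSON, a list of rows, each a list of 5 numbers: the finger opening in cm, from 0 to 8.54, then the shift along the tool's x, y, z in cm, then the turn about the tool's y in rad. A call has 1 to 12 rows; each row shifts and turns the commanded pose from where the row before left it, along the tool's axes as they then stand; what a row does not reach is not made up. A row lasts 1/8 s, in which the tool goes at most 62.5 mm and 10.7 degrees, less where a joint would pass 70% of its speed; a pose out of reach is approached as far as the arm can. A call with a gripper value outside its range is refused whole. The fingers move at their own pace and stop on an object; the grip force is fixed at half the most. Time passes only in rows, so rows that do not move let the fingers close. It gives the time, the measured TCP pose, the force and the opening at its end, in the units of the state.
- status.get_obs(): the state, without advancing time (a new reading comes with each control period).
- viewer.read_camera(name): name is "side" or "top" or "wrist"; returns a dict with "img" (420x560x3 uint8, red, green, blue), "K" (3x3 intrinsics, pixels), "R" (3x3) and "t" (3): a world point X has camera coordinates R X + t. Camera axes: x right, y down, z forward; pixel columns grow to the right and rows downward; lengths in m; the calibration is good to about 2 mm. A picture is of the moment at which its call begins. There is no depth.
- arm.job_done(): hands the job in, once; it reports no verdict.
The state is a dict: "clock": time; "joints": joint angles; "joint_vel": joint speeds; "effort": joint torques, N m; "position": TCP position; "orientation": TCP orientation; "force": force on the tool from outside, world axes, zero at the start; "torque": the same for the moment, N m; "width": finger opening in m.
Only numpy, scipy, OpenCV 4.12 (cv2) and the standard library are available. Lean on these libraries where they do the work, as an engineer would, in place of code of your own. Each camera call takes 0.05 s, during which the arm holds its last target.

TASK

Take only the top cup off the stack of three nested aluminium sample cups, without dragging the next one up with it, and stand it upright in the middle of the balance's round pan. Set it down rather than dropping it, and leave the other two cups nested where they stand.

Things in the scene. Friction and masses are not known exactly. Their poses are not given: they have to be found in the camera images.
- cup_top: top one of three identical nested round cups, bare aluminium, open at the top, about 60 g, 64 mm tall: straight collar of 56 mm outer diameter from 28 to 64 mm above its underside (wall 2.5 mm), narrower foot below, hidden in the cup beneath until it has risen 28 mm. Grip only this collar, across its outer sides: the next cup's collar begins right below. Origin: centre of underside, z up
- cup_mid: second cup of the stack, same shape. The cups stand 36 mm apart, each shoulder (28 mm up) resting on the rim below, the foot loose in it (4 mm clearance), so that each collar shows; the stack is 136 mm tall. Origin: centre of underside, z up. A fourth such cup standing alone on the table is not wanted
- cup_low: the lowest cup of the stack, same shape, standing loose on the table; origin: centre of its underside, z up
- balance_pan (a point): centre of the top of the balance's flat round steel pan, 100 mm in diameter, 48 mm above the table, z up. The balance is a low white housing, 160 by 130 mm, fixed to the table; a grey panel with a dark display lies on the side nearer the robot, the pan behind it; nothing on it stands higher than the pan
There are look-alikes about, which are no part of the job. What is shaped like the cup_top but yellow is not meant.

How it is judged:
On the way:
1. the top cup is lifted clear of the second, which stays nested on the lowest (z of cup_top in the frame of cup_mid above 0.066 m and z of cup_mid in the frame of cup_low below 0.04 m and horizontal distance between cup_mid and cup_low below 0.01 m), for 0.1 s.
At the end, for the whole second after the job is handed in: the cup that was on top stands upright (within 0.1 rad) and at rest on the pan, its centre within 20 mm of the pan's centre; the other two cups are still nested in each other and upright, the lowest within 30 mm of where it stood (horizontal distance between cup_top and balance_pan below 0.02 m and z of cup_top in the frame of balance_pan between -0.004 and 0.004 m and angle between each of cup_top, cup_low's own z axis and vertical below 0.1 rad and linear speed of cup_top below 0.02 m/s and z of cup_mid in the frame of cup_low between 0.032 and 0.04 m and horizontal distance between cup_mid and cup_low below 0.01 m and distance of cup_low from where it was at the start of the episode below 0.03 m); the robot touches nothing.
It fails at once if the second cup is dragged up with the top one (its underside more than 50 mm above the table; it stands at 36 mm) (height (world z) of cup_mid above 0.05 m).
It fails at once if the top cup is let go over the balance with its underside more than 20 mm above the pan (horizontal distance between cup_top and balance_pan below 0.06 m and z of cup_top in the frame of balance_pan above 0.02 m and contact force between the fingers and cup_top below 0.05 N).
It also fails if it takes over 40 s, if anything falls off the work surface, if the arm or the gripper's body presses on something with over 40 N, if the wrist force passes 120 N, or if a joint passes its speed limit or range.

## Working session

There is one attempt and no reset: what is moved stays moved. The work goes in short steps, Python scripts to look and compute and a shell command to move; the robot and the scene stay as the last step left them, time stands still between calls to the robot, and variables do not carry over. Pictures are saved under pics/ and viewed, and the job is handed in when it is done.

```bash
mkdir -p pics; ls; python3 - <<'E'
from plant import status, viewer
import cv2, numpy as np, pickle
o=status.get_obs()
print({k:np.round(v,4).tolist() for k,v in o.items()})
for n in ["side","top","wrist"]:
    c=viewer.read_camera(n); pickle.dump(c,open(f"{n}0.pkl","wb"))
    cv2.imwrite(f"pics/{n}0.png",c["img"][:,:,::-1]); print(n,np.round(c["K"],1).tolist(),np.round(c["R"],3).tolist(),np.round(c["t"],3).tolist())
E
```

```text
pics
{'clock': 0.0, 'joints': [1.1171, 0.3842, 0.0164, 1.3712, -0.0063, 1.3882, -0.0465], 'joint_vel': [0.0002, -0.0005, 0.0003, -0.0026, 0.0008, 0.0003, 0.0008], 'effort': [-0.0012, -62.7599, 0.8436, -37.1828, 0.0165, 0.014, -0.0], 'position': [0.2379, -0.5774, 0.2303], 'orientation': [0.1372, -0.1375, 0.6943, -0.693], 'force': [-0.2499, -0.4477, 0.1589], 'torque': [0.033, 0.0182, -0.0172], 'width': 0.0854}
side [[444.7, 0.0, 279.0], [0.0, 444.7, 203.8], [0.0, 0.0, 1.0]] [[0.996, -0.085, 0.0], [-0.054, -0.634, -0.771], [0.066, 0.769, -0.636]] [-0.547, 0.112, 0.976]
top [[379.2, 0.0, 281.2], [0.0, 379.2, 217.0], [0.0, 0.0, 1.0]] [[0.015, -0.999, -0.031], [-0.997, -0.012, -0.073], [0.073, 0.032, -0.997]] [0.026, 0.563, 0.893]
wrist [[325.7, 0.0, 281.3], [0.0, 325.7, 210.8], [0.0, 0.0, 1.0]] [[0.381, -0.925, -0.003], [-0.89, -0.368, 0.268], [-0.249, -0.1, -0.963]] [-0.624, -0.034, 0.381]
```

View pics/side0.png

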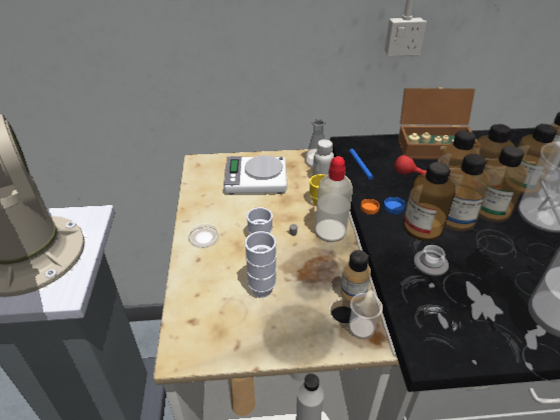

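View pics/top0.png

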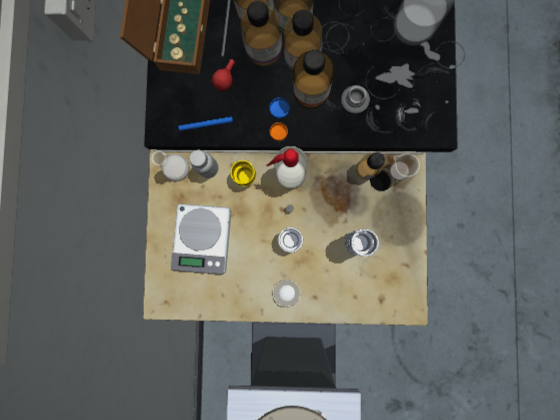

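View pics/wrist0.png

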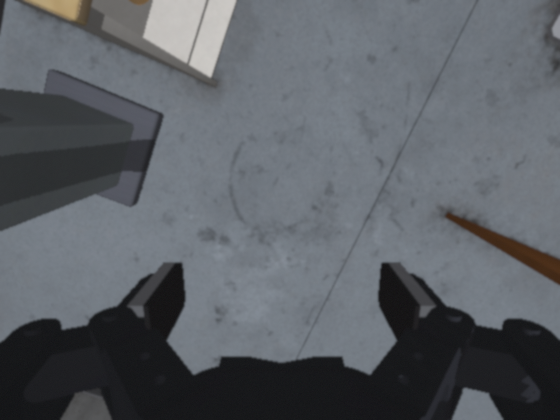

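```bash
python3 - <<'E'
import cv2,pickle,numpy as np
t=pickle.load(open("top0.pkl","rb"))["img"][:,:,::-1]; s=pickle.load(open("side0.pkl","rb"))["img"][:,:,::-1]
a=cv2.resize(t[195:285,260:390],None,fx=6,fy=6,interpolation=cv2.INTER_CUBIC)
b=cv2.resize(s[200:300,220:300],None,fx=6,fy=6,interpolation=cv2.INTER_CUBIC)
c=cv2.resize(t[195:285,160:240],None,fx=6,fy=6,interpolation=cv2.INTER_CUBIC)
cv2.imwrite("pics/a.png",a);cv2.imwrite("pics/b.png",b);cv2.imwrite("pics/c.png",c)
E
```

```text
(no output)
```

View pics/a.png

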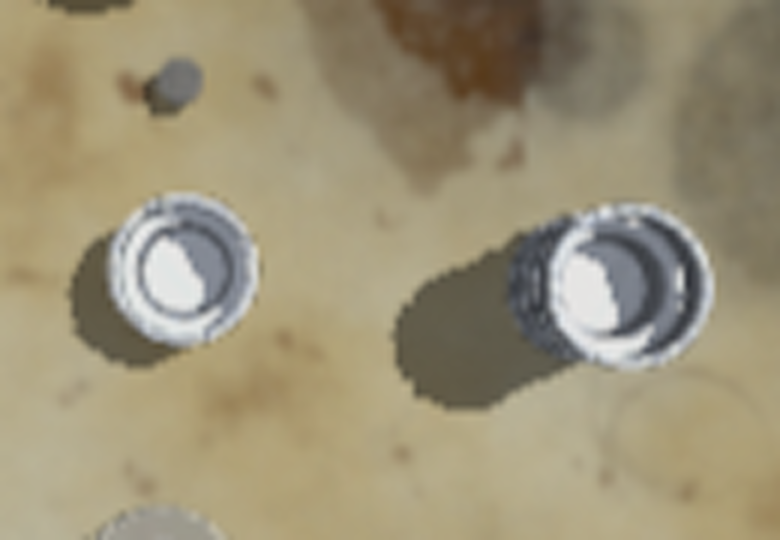

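View pics/b.png

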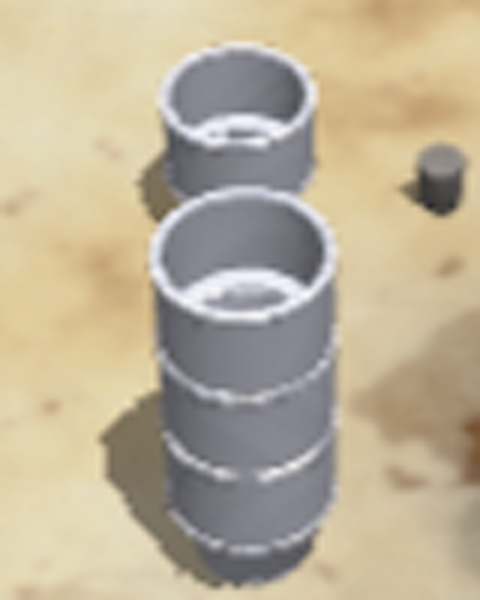

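View pics/c.png

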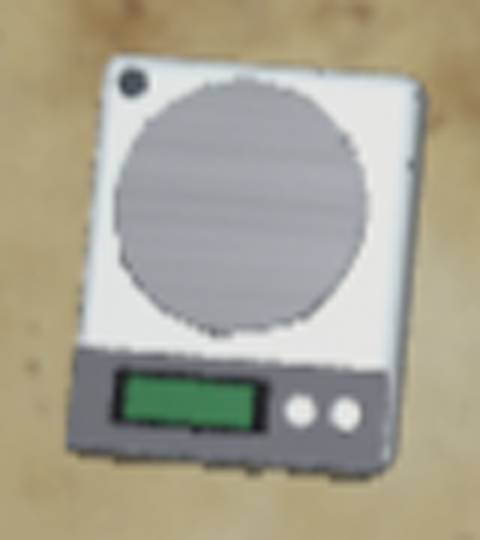

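```bash
cat > h.py <<'E'
import numpy as np,pickle
def plane(c,u,v,z):
    R,t=np.array(c["R"]),np.array(c["t"]); d=R.T@np.linalg.solve(c["K"],[u,v,1]); o=-R.T@t
    return o+d*(z-o[2])/d[2]
def proj(c,X):
    p=c["K"]@(np.array(c["R"])@X+np.array(c["t"])); return p[:2]/p[2]
E
python3 - <<'E'
from h import *
T=pickle.load(open("top0.pkl","rb"));S=pickle.load(open("side0.pkl","rb"))
for n,c,u,v,z in [("stack top",T,364.8,242.2,.136),("stack side",S,260.3,241.9,.136),("lone top",T,290.2,239.6,.064),("pan top",T,199.8,228.9,.048),("pan side",S,263.7,167.7,.048)]:
    print(n,np.round(plane(c,u,v,z),4))
a=plane(T,260+550/6,242,.136);b=plane(T,260+713/6,242,.136);print("diam",np.linalg.norm(a-b))
a=plane(T,160+115/6,229,.048);b=plane(T,160+368/6,229,.048);print("pan diam",np.linalg.norm(a-b))
from plant import status
from scipy.spatial.transform import Rotation as Ro
q=status.get_obs()["orientation"];print(np.round(Ro.from_quat(q,scalar_first=True).as_matrix(),3))
E
```

```text
stack top [ 0.5042 -0.1444  0.136 ]
stack side [ 0.503  -0.1416  0.136 ]
lone top [0.5083 0.0115 0.064 ]
pan top [0.5306 0.2242 0.048 ]
pan side [0.5285 0.2203 0.048 ]
diam 0.05618391214283493
pan diam 0.09976206016474522
[[-0.925 -0.001  0.381]
 [-0.381  0.001 -0.925]
 [ 0.    -1.    -0.002]]
```

```bash
python3 - <<'E'
import cv2,pickle
s=pickle.load(open("side0.pkl","rb"))["img"][:,:,::-1]
cv2.imwrite("pics/d.png",cv2.resize(s[145:205,215:345],None,fx=6,fy=6,interpolation=cv2.INTER_CUBIC))
E
```

```text
(no output)
```

View pics/d.png

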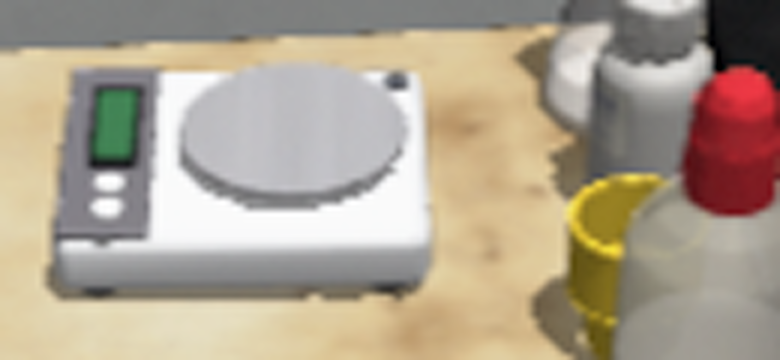

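The stack is at top-view pixel (365,242), side-view (260,242), where three stacked collars are visible. The lone cup at (290,240) and the yellow cup at (243,174) don't fit the description. Both views put the stack at about (0.504, -0.143) and the pan at about (0.530, 0.222). The measured diameters, 56 mm and 100 mm, match the ones given. I'll turn the jaws along world y, then travel above the stack.

```bash
python3 -m pendant '[[8.54,0,0,0,0.13],[8.54,0,0,0,0.13],[8.54,0,0,0,0.13],[8.54,-2.9,0,-4.8,0],[8.54,-2.9,0,-4.8,0],[8.54,-2.9,0,-4.8,0],[8.54,-2.9,0,-4.8,0],[8.54,-2.9,0,-4.8,0],[8.54,-2.9,0,-4.8,0],[8.54,-2.9,0,-4.8,0],[8.54,-2.9,0,-4.8,0],[8.54,-2.9,0,-4.8,0]]'
python3 -m pendant '[[8.54,0,0,0,0],[8.54,0,0,0,0]]'
python3 - <<'E'
from plant import status, viewer
import cv2, numpy as np, pickle
from scipy.spatial.transform import Rotation as Ro
o=status.get_obs(); print(o["position"]); print(np.round(Ro.from_quat(o["orientation"],scalar_first=True).as_matrix(),3), o["joints"])
for n in ["side","wrist"]:
    c=viewer.read_camera(n); pickle.dump(c,open(f"{n}1.pkl","wb"))
    cv2.imwrite(f"pics/{n}1.png",c["img"][:,:,::-1])
E
```

```text
clock: 1.65
position: [0.4993, -0.1441, 0.2313]
orientation: [-0.0, 0.0, -0.707, 0.707]
force: [-0.5, 0.1, 0.1]
width: 0.0853
clock: 1.9
position: [0.4984, -0.1459, 0.231]
orientation: [-0.0, 0.001, -0.707, 0.707]
force: [0.1, -0.6, -0.4]
width: 0.0851
[ 0.49843351 -0.14594199  0.23098514]
[[-1.    -0.001  0.001]
 [-0.001 -0.    -1.   ]
 [ 0.001 -1.     0.   ]] [ 0.4651347   0.17019563 -0.27443407  1.64762572  0.04756283  1.33105727
 -1.38653881]
```

View pics/wrist1.png

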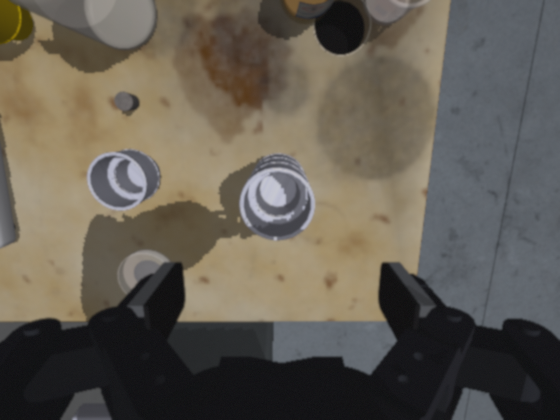

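View pics/side1.png

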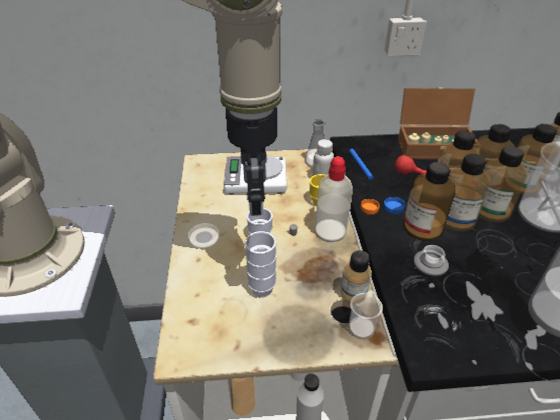

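```bash
python3 - <<'E'
from h import *
import cv2
W=pickle.load(open("wrist1.pkl","rb"))
cv2.imwrite("pics/w1c.png",cv2.resize(W["img"][145:250,225:330,::-1],None,fx=5,fy=5,interpolation=cv2.INTER_CUBIC))
print(plane(W,277.3,204,.136),plane(W,241,204,.136)-plane(W,314,204,.136),plane(W,123,181,.064))
E
```

```text
[ 0.50641769 -0.1429689   0.136     ] [2.45593833e-05 5.52663634e-02 0.00000000e+00] [0.51089875 0.00703367 0.064     ]
```

View pics/w1c.png

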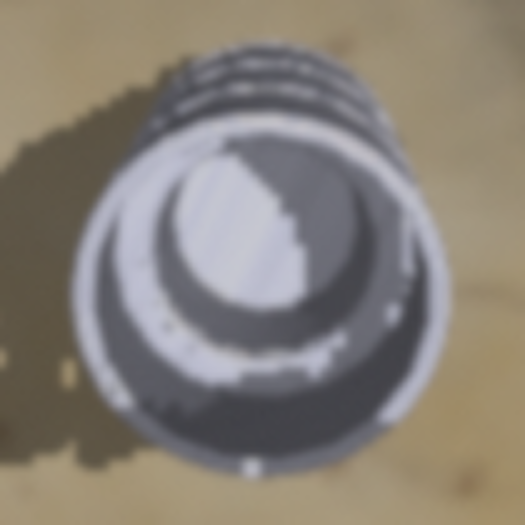

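```bash
python3 -m pendant '[[8.54,-0.6,0,-0.3,0],[8.54,0,2.5,0,0],[8.54,0,2.5,0,0],[8.54,0,2.5,0,0],[8.54,0,2.5,0,0],[8.54,0,1.5,0,0],[8.54,0,1.0,0,0],[8.54,0,0,0,0],[8.54,0,0,0,0]]'
python3 - <<'E'
from plant import viewer
import cv2, pickle
for n,(a,b,c,d) in {"side":(190,310,200,330),"top":(190,300,300,430)}.items():
    r=viewer.read_camera(n); pickle.dump(r,open(f"{n}2.pkl","wb"))
    cv2.imwrite(f"pics/{n}2.png",cv2.resize(r["img"][a:b,c:d,::-1],None,fx=5,fy=5,interpolation=cv2.INTER_CUBIC))
c=viewer.read_camera("wrist"); cv2.imwrite("pics/wrist2.png",c["img"][:,:,::-1])
E
```

```text
clock: 3.12
position: [0.5054, -0.1427, 0.1072]
orientation: [-0.001, -0.0, -0.707, 0.707]
force: [0.3, -0.2, -0.6]
width: 0.0852
```

View pics/side2.png

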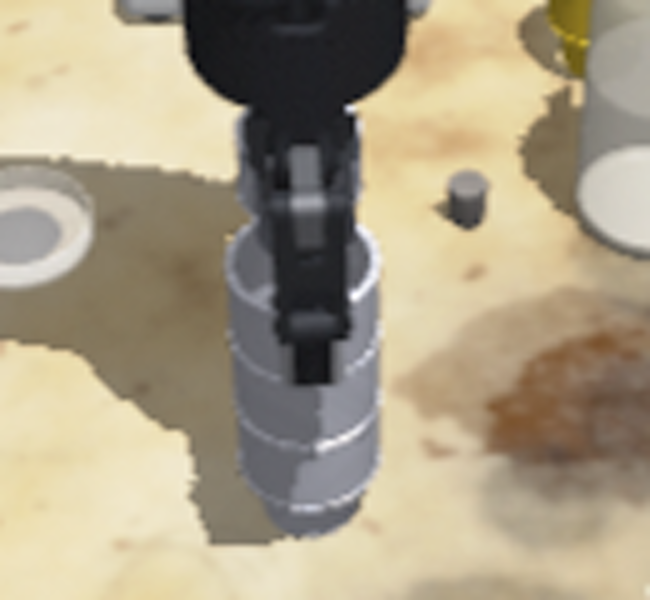

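View pics/wrist2.png

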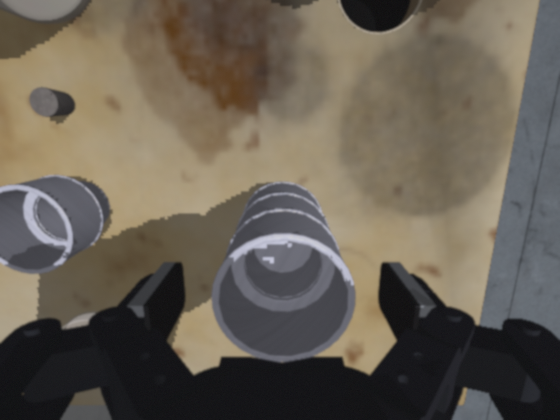

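```bash
python3 - <<'E'
from h import *
S=pickle.load(open("side2.pkl","rb"))
for y in (-.187,-.195):
  for z in (.1,.105,.11,.115,.12,.125): print(y,z,proj(S,[.505,y,z]))
E
```

```text
-0.187 0.1 [263.28316798 273.75898107]
-0.187 0.105 [263.22179775 271.88974591]
-0.187 0.11 [263.15993652 270.00555556]
-0.187 0.115 [263.09757837 268.10622983]
-0.187 0.12 [263.03471729 266.1915856 ]
-0.187 0.125 [262.97134716 264.26143681]
-0.195 0.1 [263.54164924 277.13559019]
-0.195 0.105 [263.4808407  275.26540889]
-0.195 0.11 [263.41954186 273.38014826]
-0.195 0.115 [263.35774676 271.47962519]
-0.195 0.12 [263.29544936 269.56365358]
-0.195 0.125 [263.2326435 267.6320443]
```

```bash
python3 -m pendant '[[8.54,0,0.3,0,0],[7.0,0,0,0,0],[6.2,0,0,0,0],[5.8,0,0,0,0],[5.0,0,0,0,0],[4.5,0,0,0,0],[4.5,0,0,0,0],[4.5,0,0,0,0],[4.5,0,0,0,0]]'
python3 - <<'E'
from plant import viewer
import cv2, pickle
r=viewer.read_camera("side"); pickle.dump(r,open("side3.pkl","wb"))
cv2.imwrite("pics/side3.png",cv2.resize(r["img"][190:310,200:330,::-1],None,fx=5,fy=5,interpolation=cv2.INTER_CUBIC))
E
```

```text
clock: 4.4
position: [0.5051, -0.1428, 0.1038]
orientation: [-0.001, -0.0, -0.707, 0.707]
force: [-0.7, -0.5, 6.0]
width: 0.0545
```

View pics/side3.png

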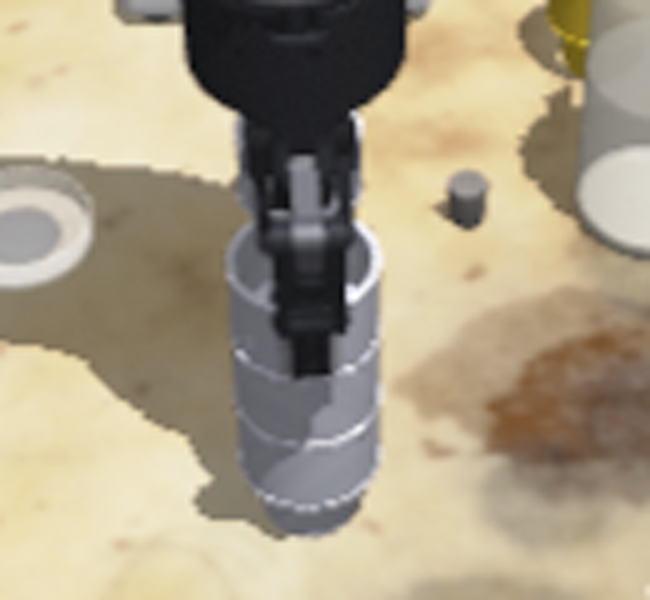

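```bash
python3 -m pendant '[[4.5,0,-0.2,0,0],[4.5,0,-0.3,0,0],[4.5,0,-0.5,0,0],[4.5,0,0,0,0]]'
python3 - <<'E'
from plant import viewer
import cv2, pickle
r=viewer.read_camera("side"); pickle.dump(r,open("side4.pkl","wb"))
cv2.imwrite("pics/side4.png",cv2.resize(r["img"][190:310,200:330,::-1],None,fx=5,fy=5,interpolation=cv2.INTER_CUBIC))
E
```

```text
clock: 4.95
position: [0.5051, -0.1426, 0.1138]
orientation: [-0.001, 0.0, -0.707, 0.707]
force: [0.3, -0.0, -0.4]
width: 0.0549
```

View pics/side4.png

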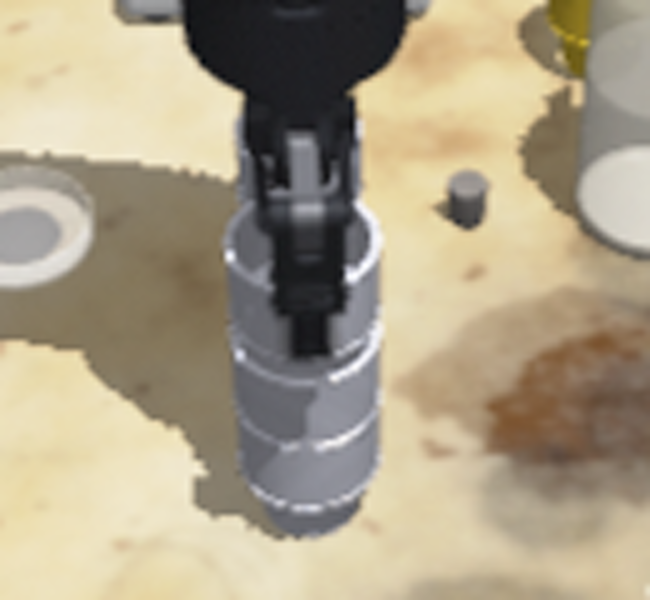

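Only the top cup rose: a gap has opened at crop row about 360, and the lower grooves (442, 505) have not moved. I'll keep lifting straight up.

```bash
python3 -m pendant '[[4.5,0,-0.7,0,0],[4.5,0,-0.8,0,0],[4.5,0,-1.0,0,0],[4.5,0,-1.0,0,0],[4.5,0,-1.5,0,0],[4.5,0,-2,0,0],[4.5,0,-2,0,0],[4.5,0,-1,0,0],[4.5,0,0,0,0]]'
python3 - <<'E'
from plant import viewer
import cv2, pickle
r=viewer.read_camera("side"); pickle.dump(r,open("side5.pkl","wb"))
cv2.imwrite("pics/side5.png",cv2.resize(r["img"][170:310,200:330,::-1],None,fx=4,fy=4,interpolation=cv2.INTER_CUBIC))
E
```

```text
clock: 6.12
position: [0.5052, -0.1427, 0.2142]
orientation: [-0.001, -0.0, -0.707, 0.707]
force: [0.0, 0.2, -0.9]
width: 0.0545
```

View pics/side5.png

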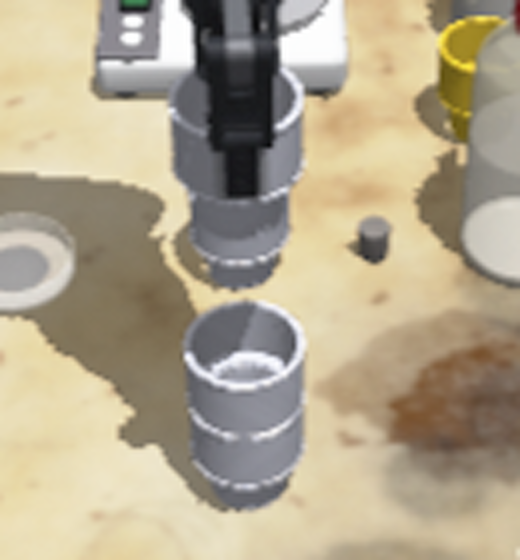

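The top cup is in the gripper, and the two below are still nested and upright at crop (245,400). Next I carry it to the pan.

```bash
python3 -m pendant '[[4.5,-0.2,0,-2,0],[4.5,-0.3,0,-4,0],[4.5,-0.3,0,-4.5,0],[4.5,-0.3,0,-4.5,0],[4.5,-0.3,0,-4.5,0],[4.5,-0.3,0,-4.5,0],[4.5,-0.3,0,-4.5,0],[4.5,-0.3,0,-4,0],[4.5,-0.2,0,-3,0],[4.5,0,0,-1,0],[4.5,0,0,0,0],[4.5,0,0,0,0]]'
python3 - <<'E'
from plant import viewer
import cv2, pickle
for n in ("side","top","wrist"):
    r=viewer.read_camera(n); pickle.dump(r,open(f"{n}6.pkl","wb")); cv2.imwrite(f"pics/{n}6.png",r["img"][:,:,::-1])
E
```

```text
clock: 7.68
position: [0.5298, 0.2205, 0.2131]
orientation: [0.001, -0.0, -0.707, 0.707]
force: [-0.3, 0.1, -0.4]
width: 0.0547
```

View pics/side6.png

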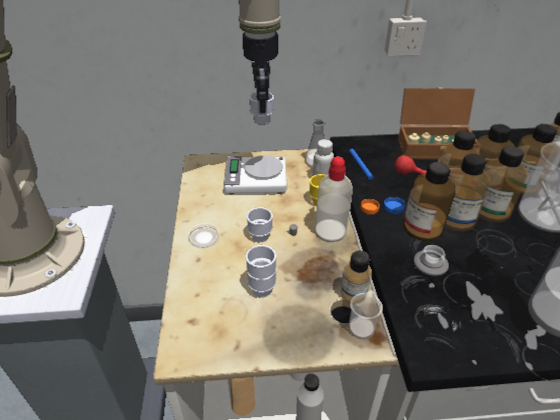

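View pics/wrist6.png

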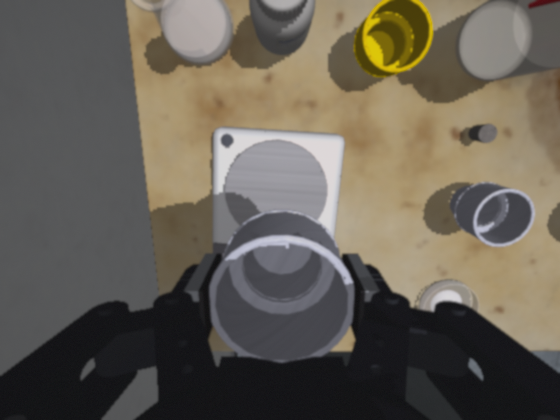

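```bash
python3 - <<'E'
from h import *
W=pickle.load(open("wrist6.pkl","rb"))
print(plane(W,276,190.5,.048), plane(W,224,190,.048)-plane(W,328,190,.048))
E
```

```text
[0.53366359 0.22657051 0.048     ] [0.00014436 0.10070396 0.        ]
```

```bash
python3 -m pendant '[[4.5,-0.1,0.5,-0.3,0],[4.5,0,1.5,0,0],[4.5,0,2,0,0],[4.5,0,2,0,0],[4.5,0,2,0,0],[4.5,0,2,0,0],[4.5,0,1.5,0,0],[4.5,0,0.7,0,0],[4.5,0,0.4,0,0],[4.5,0,0,0,0],[4.5,0,0,0,0]]'
python3 - <<'E'
from plant import viewer
import cv2, pickle
r=viewer.read_camera("side"); pickle.dump(r,open("side7.pkl","wb"))
cv2.imwrite("pics/side7.png",cv2.resize(r["img"][110:210,200:330,::-1],None,fx=6,fy=6,interpolation=cv2.INTER_CUBIC))
E
```

```text
clock: 9.2
position: [0.5308, 0.2256, 0.088]
orientation: [0.001, 0.0, 0.707, -0.707]
force: [-0.1, -0.8, -1.0]
width: 0.0545
```

View pics/side7.png

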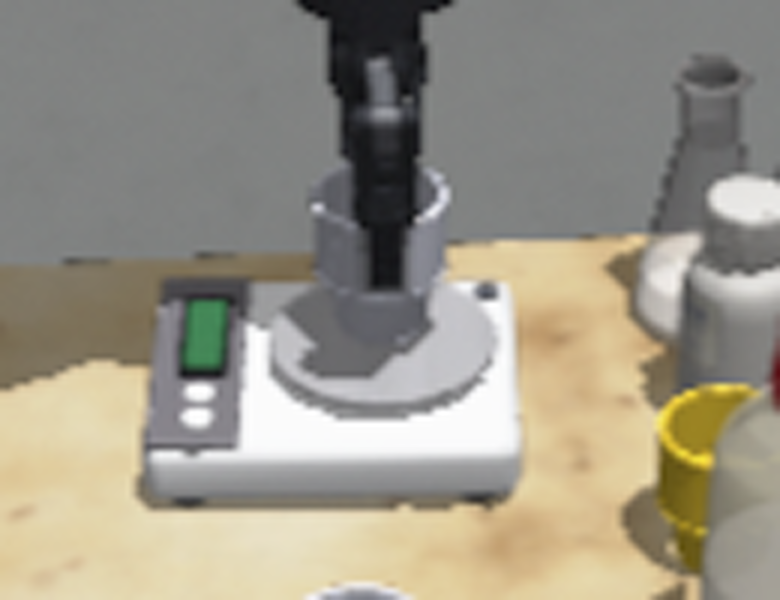

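```bash
python3 -m pendant '[[4.5,0,0.3,0.15,0],[4.5,0,0.2,0,0],[4.5,0,0.1,0,0],[4.5,0,0,0,0],[4.5,0,0,0,0]]'; python3 -m pendant '[[4.5,0,0.1,0,0],[4.5,0,0,0,0]]';python3 -m pendant '[[4.5,0,0.1,0,0],[4.5,0,0,0,0]]'
```

```text
clock: 9.88
position: [0.5305, 0.224, 0.0814]
orientation: [0.0, -0.0, 0.707, -0.707]
force: [0.2, -0.3, 0.0]
width: 0.0548
clock: 10.12
position: [0.5304, 0.2239, 0.0803]
orientation: [0.0, -0.0, 0.707, -0.707]
force: [-0.1, -0.4, -1.0]
width: 0.0551
clock: 10.38
position: [0.5306, 0.224, 0.0799]
orientation: [0.001, -0.0, 0.707, -0.707]
force: [-2.4, -0.3, 4.6]
width: 0.0548
```

Contact came at TCP z = 0.080, as predicted, with +4.6 N. Opening gradually now.

```bash
python3 -m pendant '[[5.6,0,0,0,0],[5.8,0,0,0,0],[6.2,0,0,0,0],[6.8,0,0,0,0],[7.5,0,0,0,0],[8.54,0,0,0,0],[8.54,0,0,0,0],[8.54,0,0,0,0]]'
python3 - <<'E'
from plant import viewer
import cv2, pickle
r=viewer.read_camera("side"); w=viewer.read_camera("wrist")
cv2.imwrite("pics/side8.png",cv2.resize(r["img"][110:210,200:330,::-1],None,fx=6,fy=6,interpolation=cv2.INTER_CUBIC))
cv2.imwrite("pics/wrist8.png",w["img"][:,:,::-1])
E
```

```text
clock: 11.38
position: [0.5304, 0.2239, 0.0794]
orientation: [0.0, -0.0, 0.707, -0.707]
force: [1.1, -0.5, -0.4]
width: 0.0857
```

View pics/side8.png

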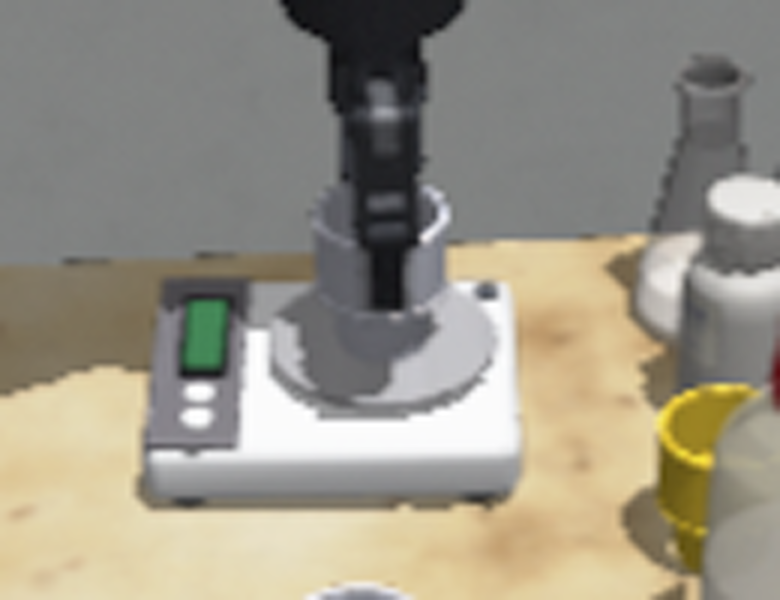

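View pics/wrist8.png

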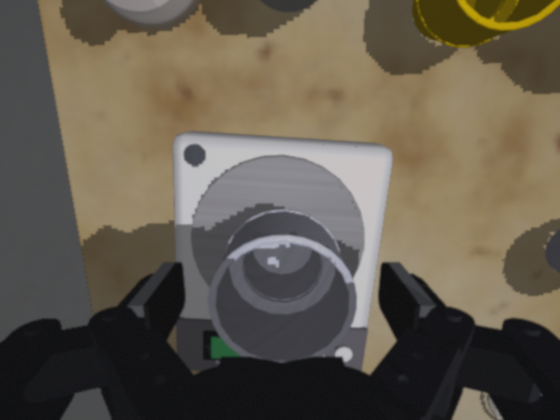

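The cup stands on the pan with both fingers clear of it. I'll retreat upward, then back toward the robot, and check from the fixed cameras.

```bash
python3 -m pendant '[[8.54,0,-1,0,0],[8.54,0,-2,0,0],[8.54,0,-3,0,0],[8.54,0,-4,0,0],[8.54,0,-4,0,0],[8.54,0,-2,0,0],[8.54,0,0,4,0],[8.54,0,0,4,0],[8.54,0,0,4,0],[8.54,0,0,2,0],[8.54,0,0,0,0],[8.54,0,0,0,0]]'
python3 - <<'E'
from plant import viewer
import cv2, pickle
for n in ("side","top"):
    r=viewer.read_camera(n); pickle.dump(r,open(f"{n}9.pkl","wb")); cv2.imwrite(f"pics/{n}9.png",r["img"][:,:,::-1])
    if n=="top": cv2.imwrite("pics/t9c.png",cv2.resize(r["img"][185:285,150:250,::-1],None,fx=6,fy=6,interpolation=cv2.INTER_CUBIC))
    else: cv2.imwrite("pics/s9c.png",cv2.resize(r["img"][145:205,215:345,::-1],None,fx=6,fy=6,interpolation=cv2.INTER_CUBIC))
E
```

```text
clock: 12.98
position: [0.5304, 0.0854, 0.2398]
orientation: [0.001, -0.001, 0.707, -0.707]
force: [-0.4, -0.0, 0.0]
width: 0.0857
```

View pics/side9.png

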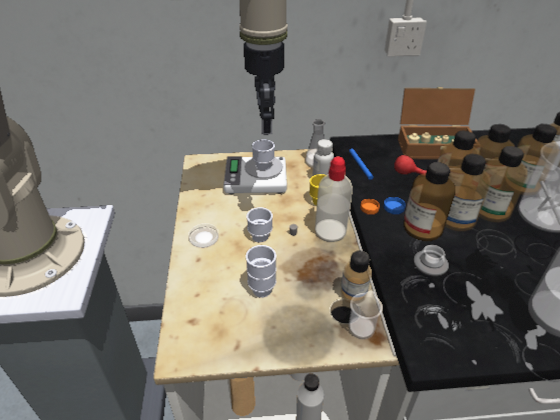

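View pics/t9c.png

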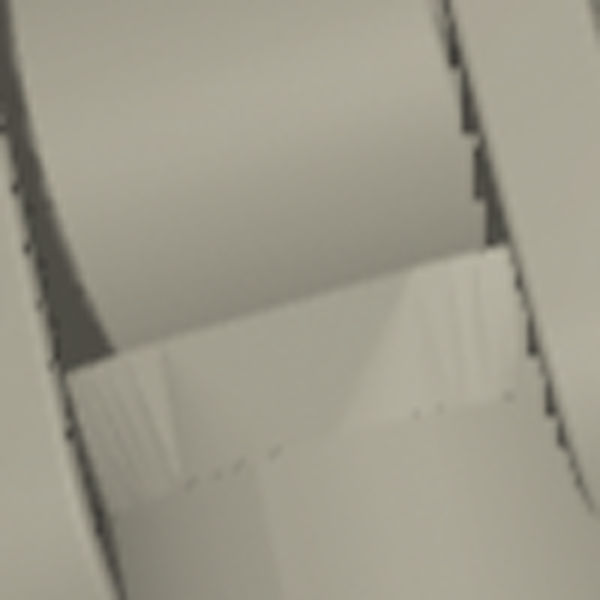

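View pics/s9c.png

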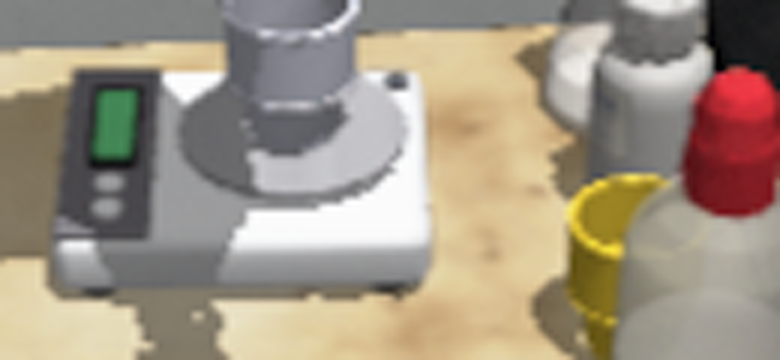

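```bash
python3 - <<'E'
from h import *
import cv2
S=pickle.load(open("side9.pkl","rb"))
a=cv2.resize(S["img"][130:190,230:310,::-1],None,fx=6,fy=6,interpolation=cv2.INTER_CUBIC)
b=cv2.resize(S["img"][240:300,230:310,::-1],None,fx=6,fy=6,interpolation=cv2.INTER_CUBIC)
cv2.imwrite("pics/s9d.png",np.vstack([a[:290],b[:310]]))
for n,X in {"rim":[.5305,.224,.112],"low rim":[.5045,-.143,.1]}.items(): print(n,proj(S,X))
E
```

```text
rim [263.86226324 145.73278166]
low rim [261.6636634  256.09229463]
```

View pics/s9d.png

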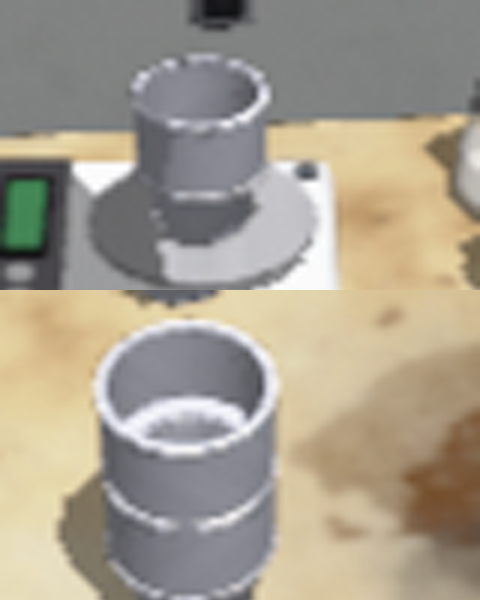

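```bash
python3 - <<'E'
from plant import arm, status
print(status.get_obs()["clock"]); print(arm.job_done())
E
```

```text
13.075
the job is handed in; nothing more can be done
None
```

I lifted only the top cup off the stack and set it upright on the balance pan. I handed the job in at 13.1 s of the 40 s allowed; no verdict is reported.

- **Lift:** After the first 10 mm, and again after the full lift, the side view showed only the top cup rising. The other two cups stayed nested and upright.
- **Set-down:** The cup touched the pan at the height I expected, with about 4.6 N, and I opened the fingers only then. The gripper ended about 14 cm to the side and 24 cm above the table, touching nothing.
- **Final check, side camera:**
  - The placed cup's rim was at pixel (263.4, 145.0), against (263.9, 145.7) predicted for a cup standing upright at my target position.
  - The rim of the remaining stack was at (261.0, 256.4), against (261.7, 256.1) predicted for its original place.

Two limits on these checks: the arm blocked the top camera at the end, so the final position was seen only from the side. The three cameras also disagreed by up to about 6 mm on the pan centre; I used roughly the middle value, and the tolerance is 20 mm.

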